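# Shim the plate stack until the clamp closes, and hold it

### The arm

A 7-joint arm with a two-finger parallel gripper is mounted at the origin on a cart in front of the work surface, level with it; the furniture and walls round the work are solid. World frame = base frame: x ahead of the robot, y to its left, z up, the work surface at z = 0. Lengths are in m, angles in rad, forces in N, time in s.
With the tool pointing down it reaches from about 0.4 to 0.875 m from the base axis. Payload 19.3 kg.
Tool frame: the origin (TCP) lies midway between the tips of the shut fingers; the grasp point (between the pads) lies 19 mm behind it; z points along the fingers, y is the direction in which the jaws open and shut (so a half turn about z gives the same grasp; the last joint's range is limited). The gripper opens to 85 mm and grips with 20 to 120 N. Pads are 22 mm wide; open, the fingers measure 114 mm over their backs; the gripper's body (76 mm by 85 mm) begins 54 mm behind the grasp point. The pads swing forward as they close: fully open they stand 13 mm farther back than shut.
Start: joints at [1.124, 0.521, -0.036, 1.599, 0.021, 1.021, -0.113], TCP at [0.23, -0.581, 0.231] pointing down, gripper open.
Joint ranges: [-2.91, 2.91], [-0.3, 2.13], [-1.5, 1.42], [0.17, 2.43], [-1.26, 4.41], [0.16, 1.93], [-2.52, 2.52]. Speed limits (rad/s): [1.89, 1.89, 2.39, 2.39, 3.01, 3.01, 3.01].

### API

Orientations are given as [roll, pitch, yaw] about the fixed x, y, z axes, in that order (R = Rz(yaw) Ry(pitch) Rx(roll)).
In Python, from workcell import bot, eyes gives the robot as it stands. The module is installed in compiled form; this text tells all that it offers.
- The arm moves only by the shell command python3 -m jog 'ROWS' [FORCE]. ROWS is JSON, a list of rows, each an object with "delta_pos": the shift along the world's x, y, z in mm, a list of three; "spin": the turn about the world's z in rad; "claw": the closure, from 0 (fully open) to 1 (shut). In form: [{"delta_pos": [tx, ty, tz], "spin": spin, "claw": claw}, ...]. A call has 1 to 8 rows; each row is the pose to reach, as a shift and turn from the pose measured when the call began; what a row does not reach only later rows make up. A row lasts 1/10 s, in which the tool goes at most 50 mm and 8.59 degrees, less where a joint would pass 70% of its speed; a pose out of reach is approached as far as the arm can. A call with a gripper value outside its range is refused whole. The fingers move at their own pace and stop on an object; FORCE is the grip in N (left out, the last holds). Time passes only in rows, so rows that repeat a pose let the fingers close. It gives the time, the measured TCP pose, the force and the opening at its end, in the units of the state.
- bot.observe(): the state, without advancing time (a new reading comes with each control period).
- eyes.grab_frame(name): name is "scene" or "top" or "wrist"; returns the picture (384x512x3 uint8, blue, green, red); there is no depth.
- eyes.camera_params(name): a dict with "fx", "fy", "cx", "cy" (pixels), "origin" and "attitude" of the camera in the world. Camera axes: x right, y up, looking along -z (the intrinsics and any distortion apply to the point x, -y, -z); pixel columns grow to the right and rows downward; lengths in m; the calibration is good to about 2 mm. A picture is of the moment at which its call begins: read the wrist's pose just before it. camera_params takes no time and is no camera call; for the wrist camera it gives the pose at the moment of the call.
- bot.job_done(): hands the job in, once; it reports no verdict.
The state is a dict: "clock": time; "qpos": joint angles; "qd": joint speeds; "joint_efforts": joint torques, N m; "position": TCP position; "tool_rot": TCP orientation; "force": force on the tool from outside, world axes, zero at the start; "moment": the same for the moment, N m; "grip_width": finger opening in m.
Only numpy, scipy, OpenCV 4.12 (cv2) and the standard library are available. Lean on these libraries where they do the work, as an engineer would, in place of code of your own. Each camera call takes 0.05 s, during which the arm holds its last target. There are 200 camera calls.

### The job

Take up the gap in the stack clamp with the blue spacer plates from the rack: stand plates one behind the other in the clamp's channel, between jaw and end plate, as many as it takes so that pushing the sliding jaw up against them presses its sprung pad well in (more than half of its 8 mm travel) while the jaw's red pointer stands on the green band. With too few the jaw runs to its stop with the pad hardly pressed, with too many the pointer stays short of the band; plates not needed stay in the rack, and the flask, bottle and carton nearby are left alone. The jaw does not lock, so finish while still holding it pushed against the stack, which stands upright and squeezed between the pad and the end plate.

Things in the scene. Friction and masses are not known exactly. Their poses are not given: they have to be found in the camera images.
- clamp: aluminium clamp fixed to the worktop, base 124 x 240 x 12 mm; origin under its centre, z up. Channel along its y: floor 12 mm over the worktop, 64 mm wide (x -32 to 32) between steel rails and outward-flaring lips reaching 26 mm above the floor. Jaw at the -y end slides to +y, end plate toward +y. Green band 23 mm long on the base at its -x side, after a white strip
- end_face (a point): end plate: steel block 60 mm wide, 24 mm thick, 46 mm tall, fixed in the channel, pinned at a different place each time. The point is the middle of its working face (looks to -y of the clamp), 24 mm above the channel floor; axes as the clamp's
- jaw (a joint): position of the grey jaw, m: 0 fully open, grows along +y of the clamp toward the end plate, 0.060 at its hard stop. About 1 N friction; it does not lock, and the pad's spring pushes it back when let go. Its red pointer stands on the green band from 0.039 to 0.060
- jaw_handle (a point): grip point of the jaw's black upright handle: 22 mm (clamp x) by 16 mm (clamp y), from 46 to 86 mm above the channel floor (the point is on its middle line, 72 mm above the floor). The unpressed pad's face is 57 mm ahead of it (+y). The jaw's body, 60 mm wide and 46 mm tall, reaches 37 mm ahead of the point and 9 mm behind
- pad (a joint): how far the sprung black pressure pad on the jaw's front is pressed in, m: 0 out, 0.008 fully in; spring 0.8 N per mm (3.2 N at 4 mm, 6.4 N at 8 mm)
- pad_face (a point): middle of the pad's face (looks to +y of the clamp), 24 mm above the channel floor; pad 56 mm wide, 40 mm tall; moves with jaw and pad
- rack: grey plastic rack, 84 x 186 mm, fixed to the worktop; origin under its centre; slots along its y axis at y = -66 (empty), -22, 22, 66 mm; slot floor 8 mm over the worktop, ribs rise 20 mm above that floor
- plate1_tab (a point): loose spacer plate 1 (three alike, 65 to 110 g), in a rack slot at the start: blue body 56 mm wide (x), 20 mm thick (y), 46 mm tall; white grip tab on top 24 mm wide (x), 16 mm thick (y), 40 mm tall; 86 mm in all. The point is on the tab's middle line, 72 mm above the plate's underside, 26 mm above the body; z up
- plate2_tab (a point): loose spacer plate 2 (three alike, 65 to 110 g), in a rack slot at the start: blue body 56 mm wide (x), 20 mm thick (y), 46 mm tall; white grip tab on top 24 mm wide (x), 16 mm thick (y), 40 mm tall; 86 mm in all. The point is on the tab's middle line, 72 mm above the plate's underside, 26 mm above the body; z up
- plate3_tab (a point): loose spacer plate 3 (three alike, 65 to 110 g), in a rack slot at the start: blue body 56 mm wide (x), 20 mm thick (y), 46 mm tall; white grip tab on top 24 mm wide (x), 16 mm thick (y), 40 mm tall; 86 mm in all. The point is on the tab's middle line, 72 mm above the plate's underside, 26 mm above the body; z up
- conical_flask: bystander: conical flask, 83 mm wide, 130 mm tall; origin under its centre
- storage_bottle: bystander: white bottle with blue cap, 46 mm wide, 92 mm tall; origin under its centre
- strip_box: bystander: small printed carton, 26 x 60 x 45 mm; origin under its centre
There are look-alikes about, which are no part of the job. What is shaped like the part that bears plate2_tab but orange or pink is not meant.

How it is judged:
By the outcome, as a careful person would: the job done as asked, in the order asked, and still so for the second after the job is handed in, while the arm keeps its last pose, push and grip.
It also fails if it takes over 64 s, if anything falls off the work surface, if the arm or the gripper's body presses on something with over 40 N, if the wrist force passes 120 N, or if a joint passes its speed limit or range.

## Working session

There is one attempt and no reset: what is moved stays moved. The work goes in short steps, Python scripts to look and compute and a shell command to move; the robot and the scene stay as the last step left them, time stands still between calls to the robot, and variables do not carry over. Pictures are saved under pics/ and viewed, about 8 in all and at most 12, crops included, and the job is handed in when it is done.

```bash
mkdir -p pics
cat > h.py <<'E'
import numpy as np, cv2
from workcell import bot, eyes
from scipy.spatial.transform import Rotation as R
def cam(n):
    p=eyes.camera_params(n); return p
def rot(p):
    a=np.array(p["attitude"],float)
    return a if a.shape==(3,3) else R.from_euler('xyz',a).as_matrix()
def ray(p,u,v):
    d=np.array([(u-p["cx"])/p["fx"],-(v-p["cy"])/p["fy"],-1.]); return rot(p)@d
def atz(p,u,v,z):
    o=np.array(p["origin"]);d=ray(p,u,v);return o+d*(z-o[2])/d[2]
def proj(p,X):
    c=rot(p).T@(np.array(X)-np.array(p["origin"])); return p["cx"]-p["fx"]*c[0]/c[2], p["cy"]+p["fy"]*c[1]/c[2]
E
python3 - <<'E'
from h import *
for n in ("top","scene","wrist"):
    p=cam(n);print(n,p)
    if n!="wrist": cv2.imwrite(f"pics/{n}0.png",cv2.resize(eyes.grab_frame(n),(800,600),interpolation=cv2.INTER_CUBIC))
print(bot.observe())
E
```

```text
top {'fx': 406.43599229373854, 'fy': 406.43599229373854, 'cx': 249.2260012718146, 'cy': 191.95525761475062, 'origin': array([ 0.32064334, -0.01093973,  1.30669027]), 'attitude': array([ 0.17570422, -0.02463997, -1.54319703])}
scene {'fx': 462.6622388323854, 'fy': 462.6622388323854, 'cx': 248.93242165058135, 'cy': 190.44920271293012, 'origin': array([-0.54669526, -0.56078609,  0.69271119]), 'attitude': array([ 1.11608199, -0.01059465, -1.12873863])}
wrist {'fx': 328.83251587448603, 'fy': 328.83251587448603, 'cx': 252.60354293245004, 'cy': 190.4452066187736, 'origin': array([ 0.29397205, -0.55450529,  0.37327942]), 'attitude': array([-0.27618826,  0.00161975, -1.19403333])}
{'clock': 0.1, 'qpos': array([ 1.1237828 ,  0.52192246, -0.03630834,  1.59992903,  0.02121981,
        1.0211574 , -0.11279874]), 'qd': array([ 0.00184983, -0.00209447,  0.00070224, -0.0008772 ,  0.00023407,
        0.00079442, -0.00154854]), 'joint_efforts': array([ 3.86748041e-03, -9.28505230e+01,  1.98451594e+00, -3.70535839e+01,
        1.82814756e-02,  5.19738154e-03,  1.23797777e-04]), 'position': array([ 0.22981357, -0.58088456,  0.2308113 ]), 'tool_rot': array([-3.14056665e+00,  1.00280961e-04,  3.76797273e-01]), 'force': array([-0.00377355,  0.42650886,  0.4203264 ]), 'moment': array([ 0.01433847,  0.00732342, -0.00331144]), 'grip_width': 0.08569676386747885}
```

View pics/top0.png

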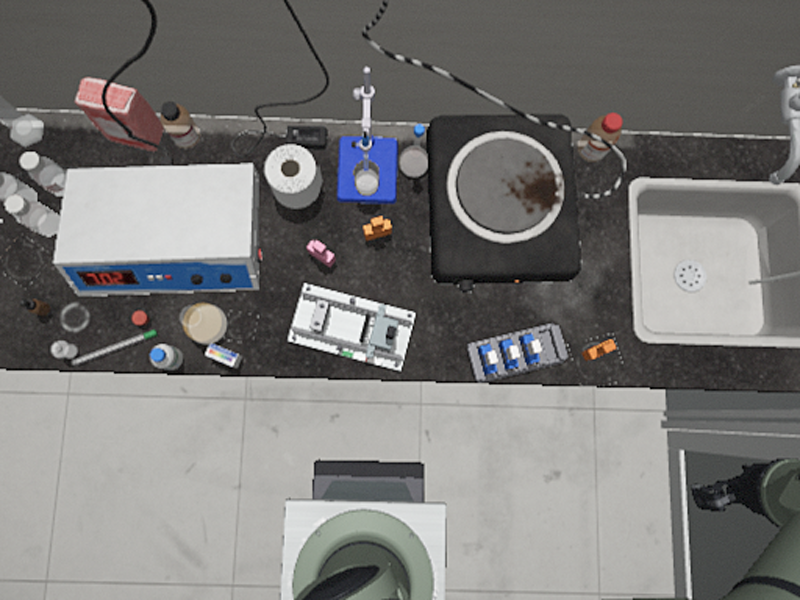

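View pics/scene0.png

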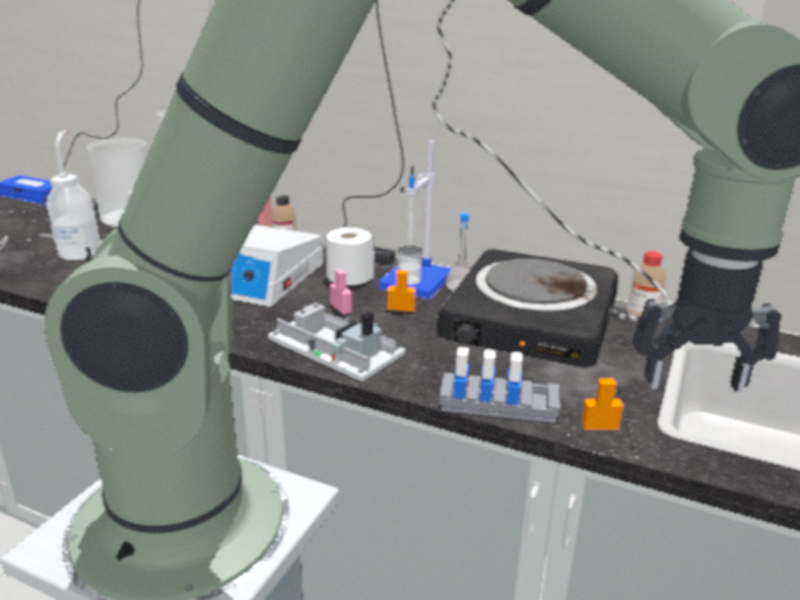

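Top view: the three blue plates with white tabs stand in the rack at (488,357), (512,352), (534,347). The look-alikes are orange at (600,348) and (377,228) and pink at (320,252). The clamp is at (352,327), with its jaw on the right at (390,333) and its end plate at the left at (318,315). The plates to take are the blue ones in the rack. Next is a close crop to check that choice and measure.

Run:
```python
from h import *
im=eyes.grab_frame("top")
a=im[175:247,180:280];b=im[200:247,290:370]
A=cv2.resize(a,None,fx=8,fy=8,interpolation=cv2.INTER_CUBIC)
cv2.imwrite("pics/c1.png",A)
cv2.imwrite("pics/c2.png",cv2.resize(b,None,fx=10,fy=10,interpolation=cv2.INTER_CUBIC))
```

```text
(no output)
```

View pics/c1.png

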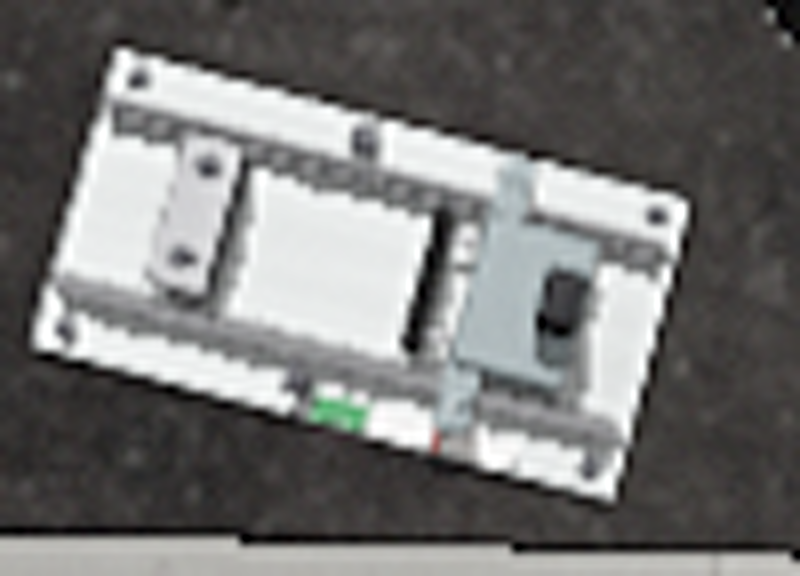

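View pics/c2.png

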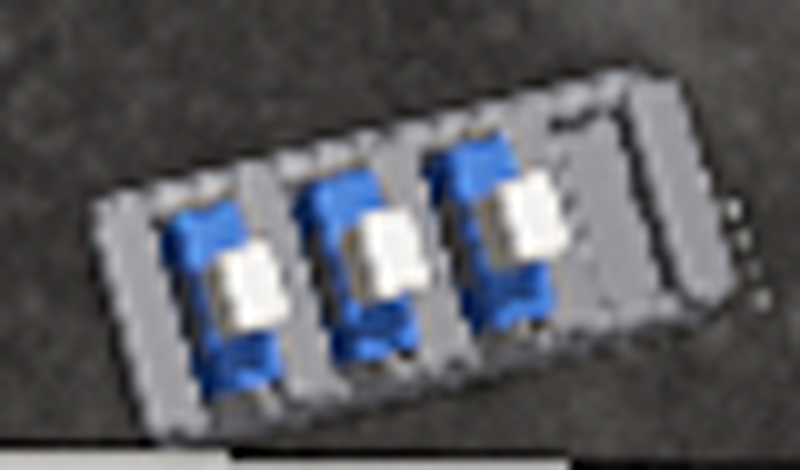

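Clamp crop: base corners at (118,47), (690,195), (615,500) and (35,348). The end face's top edge runs (243,150)-(208,292), and the pad's top edge (440,215)-(410,355). The handle top is at (562,302), the green band at (340,413), and the red pointer at (436,440). Rack crop: the blue plates' white tab tops are at (257,287), (395,252) and (538,215); the right-hand slot is empty.

Run:
```python
from h import *
p=cam("top")
c1=lambda u,v,z: atz(p,180+(u+.5)/8-.5,175+(v+.5)/8-.5,z)
c2=lambda u,v,z: atz(p,290+(u+.5)/10-.5,200+(v+.5)/10-.5,z)
C=np.array([c1(*q,.012) for q in [(118,47),(690,195),(615,500),(35,348)]])
o=C.mean(0)
ys=(C[0]-C[1]+C[3]-C[2]); xs=(C[0]-C[3]+C[1]-C[2])
print("corners",C.round(4).tolist(),"L",np.linalg.norm(C[0]-C[1]),np.linalg.norm(C[0]-C[3]))
yaw=np.arctan2(-ys[0],ys[1]);yx=np.arctan2(xs[1],xs[0])
print("clamp",o,yaw,yx)
y=(yaw*2+yx)/3;Rz=R.from_euler('z',-y)
loc=lambda X:(Rz.apply(X-o)*1e3).round(1)
for n,q,z in [("end",(243,150),.058),("end",(208,292),.058),("pad",(440,215),.056),("pad",(410,355),.056),("handle",(562,302),.098),("green",(340,413),.012),("ptr",(436,440),.012),("endb",(183,140),.058)]:
    X=c1(*q,z);print(n,X.round(4),loc(X))
T=[c2(*q,.094) for q in [(257,287),(395,252),(538,215)]]
for t in T: print("tab",t.round(4))
d=T[0]-T[2];print("rack yaw",np.arctan2(-d[0],d[1]),np.linalg.norm(d))
K=np.array([c2(*q,.028) for q in [(92,205),(640,68),(740,285),(150,440)]]);print(K.round(4).tolist(),K.mean(0),[np.arctan2(-v[0],v[1]) for v in (K[0]-K[1],K[3]-K[2])],np.linalg.norm(K[0]-K[1]),np.linalg.norm(K[0]-K[3]))
o=bot.observe();w=cam("wrist");print("camera offset in tool",R.from_euler('xyz',o["tool_rot"]).inv().apply(w["origin"]-o["position"]))
```

```text
corners [[0.5836, 0.1425, 0.012], [0.5302, -0.0907, 0.012], [0.4067, -0.0634, 0.012], [0.4602, 0.1692, 0.012]] L 0.23924489223833337 0.1261969976977397
clamp [0.49516623 0.0394171  0.012     ] -0.22565652898041705 -0.2152724287664526
end [0.535  0.0865 0.058 ] [28.4 54.7 46. ]
end [0.479  0.0975 0.058 ] [-28.6  53.1  46. ]
pad [0.5121 0.0092 0.056 ] [ 23.2 -25.8  44. ]
pad [0.4572 0.0189 0.056 ] [-32.5 -28.4  44. ]
handle [ 0.4742 -0.0383  0.098 ] [ -3.3 -80.4  86. ]
green [0.438  0.0469 0.012 ] [-57.5  -5.3   0. ]
ptr [0.4284 0.0084 0.012 ] [-58.3 -45.    0. ]
endb [0.5382 0.11   0.058 ] [26.4 78.3 46. ]
tab [ 0.4327 -0.2357  0.094 ]
tab [ 0.4444 -0.2773  0.094 ]
tab [ 0.4569 -0.3206  0.094 ]
rack yaw 0.27762394377501176 0.08832475210328618
[[0.4632, -0.1955, 0.028], [0.5125, -0.3709, 0.028], [0.444, -0.4016, 0.028], [0.3898, -0.2142, 0.028]] [ 0.45234821 -0.29552975  0.028     ] [np.float64(0.27380999697286335), np.float64(0.28159770823641467)] 0.18219592501916063 0.07576035557321584
camera offset in tool [ 0.06933865 -0.00108136 -0.14248472]
```

Pad-to-end gap is about 80 mm. Two plates leave about 40 mm, so the jaw would sit near 44–48 mm, which is on the band. One or three plates don't work. I'll move above the nearest plate with the jaws opening along rack x.

```bash
python3 -m jog '[{"delta_pos":[30,45,0],"spin":0.15,"claw":0},{"delta_pos":[60,90,0],"spin":0.3,"claw":0},{"delta_pos":[85,135,0],"spin":0.45,"claw":0},{"delta_pos":[110,180,0],"spin":0.6,"claw":0},{"delta_pos":[135,225,0],"spin":0.75,"claw":0},{"delta_pos":[160,265,0],"spin":0.9,"claw":0},{"delta_pos":[180,305,0],"spin":1.05,"claw":0},{"delta_pos":[203,345,0],"spin":1.2,"claw":0}]' 60
python3 -m jog '[{"delta_pos":[0,0,0],"spin":0.15,"claw":0},{"delta_pos":[0,0,0],"spin":0.3,"claw":0},{"delta_pos":[0,0,0],"spin":0.3,"claw":0},{"delta_pos":[0,0,0],"spin":0.3,"claw":0}]'
python3 - <<'E'
from h import *
o=bot.observe();p=cam("wrist");im=eyes.grab_frame("wrist");np.savez("w1.npz",**p)
print(o["position"],o["tool_rot"],o["qpos"],o["clock"])
T=[(.4327,-.2357,.094),(.4444,-.2773,.094),(.4569,-.3206,.094)]
for t in T: print(np.array(proj(p,t))*1.5625)
cv2.imwrite("pics/w1.png",cv2.resize(im,(800,600),interpolation=cv2.INTER_CUBIC))
E
```

```text
clock: 0.95
position: [0.4329, -0.2347, 0.231]
tool_rot: [-3.141, 0.0, 1.583]
force: [1.3, -0.9, -0.9]
grip_width: 0.0853
clock: 1.35
position: [0.4327, -0.235, 0.2309]
tool_rot: [-3.141, 0.0, 1.878]
force: [0.2, -0.3, -0.0]
grip_width: 0.0855
[ 0.43268513 -0.23498811  0.23086745] [-3.14064963e+00  1.39498649e-04  1.87778768e+00] [ 0.77189716  0.3455396  -0.49682097  1.92237407  0.20459092  0.92360016
  0.48258956] 1.35
[394.31831392 283.66895901]
[391.90607555 355.43136158]
[390.09373617 424.53043355]
```

View pics/w1.png

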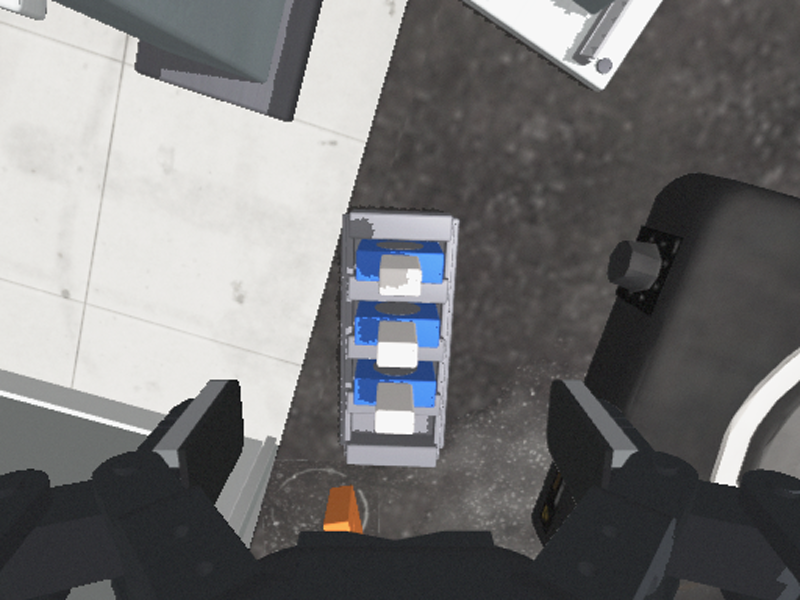

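The wrist view shows the tab tops at about (400,282), (398,352) and (395,421). That is about 6 px to the right of the prediction, so I'm refining.

Run:
```python
from h import *
p=dict(np.load("w1.npz"))
T=[atz(p,u/1.5625,v/1.5625,.094) for u,v in [(400,282),(398,352),(395,421)]]
print(np.round(T,4)); d=T[0]-T[2]; print(np.arctan2(-d[0],d[1]),np.linalg.norm(d))
for a in [(347,215),(458,218),(438,465),(349,463)]: print(atz(p,a[0]/1.5625,a[1]/1.5625,.028).round(4))
```

```text
[[ 0.4354 -0.2338  0.094 ]
 [ 0.4471 -0.2742  0.094 ]
 [ 0.459  -0.3174  0.094 ]]
0.2748578219518941 0.08686084451864226
[ 0.3932 -0.2161  0.028 ]
[ 0.4646 -0.1956  0.028 ]
[ 0.5131 -0.3787  0.028 ]
[ 0.4474 -0.3977  0.028 ]
```

```bash
python3 -m jog '[{"delta_pos":[2,1,-50],"spin":-0.03,"claw":0.3},{"delta_pos":[2,1,-100],"spin":-0.03,"claw":0.3},{"delta_pos":[2,1,-140],"spin":-0.03,"claw":0.3},{"delta_pos":[2,1,-160],"spin":-0.03,"claw":0.3},{"delta_pos":[2,1,-170],"spin":-0.03,"claw":0.3},{"delta_pos":[2,1,-170],"spin":-0.03,"claw":0.3}]' 60
python3 -m jog '[{"delta_pos":[0,0,0],"spin":0,"claw":1},{"delta_pos":[0,0,0],"spin":0,"claw":1},{"delta_pos":[0,0,0],"spin":0,"claw":1},{"delta_pos":[0,0,0],"spin":0,"claw":1},{"delta_pos":[0,0,0],"spin":0,"claw":1},{"delta_pos":[0,0,0],"spin":0,"claw":1}]' 60
```

```text
clock: 2.0
position: [0.4344, -0.2339, 0.0603]
tool_rot: [-3.14, -0.001, 1.846]
force: [-0.3, -0.5, -0.1]
grip_width: 0.0597
clock: 2.6
position: [0.4349, -0.2344, 0.0614]
tool_rot: [-3.141, 0.001, 1.845]
force: [-0.2, 1.2, 8.0]
grip_width: 0.0233
```

```bash
python3 -m jog '[{"delta_pos":[0,0,10],"spin":0,"claw":1},{"delta_pos":[0,0,30],"spin":0,"claw":1},{"delta_pos":[0,0,60],"spin":0,"claw":1},{"delta_pos":[0,0,100],"spin":0,"claw":1},{"delta_pos":[0,0,130],"spin":0,"claw":1},{"delta_pos":[0,0,130],"spin":0,"claw":1}]'
python3 - <<'E'
from h import *
R0=R.from_euler
y=-.222;o=np.array([.4952,.0394,0])
for l in [(0,40,0),(0,15,0),(0,-80.4,0)]: print((o+R0('z',y).apply(np.array(l)/1e3)).round(4))
E
```

```text
clock: 3.2
position: [0.4365, -0.2351, 0.196]
tool_rot: [3.138, 0.006, 1.845]
force: [0.4, 0.7, -0.7]
grip_width: 0.0228
[0.504  0.0784 0.    ]
[0.4985 0.054  0.    ]
[ 0.4775 -0.039   0.    ]
```

```bash
python3 -m jog '[{"delta_pos":[15,40,0],"spin":-0.12,"claw":1},{"delta_pos":[30,80,0],"spin":-0.25,"claw":1},{"delta_pos":[40,120,0],"spin":-0.37,"claw":1},{"delta_pos":[50,160,0],"spin":-0.5,"claw":1},{"delta_pos":[58,190,0],"spin":-0.5,"claw":1},{"delta_pos":[62,205,0],"spin":-0.5,"claw":1},{"delta_pos":[62,205,0],"spin":-0.5,"claw":1}]'
python3 - <<'E'
from h import *
o=bot.observe();p=cam("wrist");im=eyes.grab_frame("wrist");np.savez("w2.npz",**p)
print(o["position"],o["tool_rot"],o["force"],o["clock"])
cv2.imwrite("pics/w2.png",cv2.resize(im,(800,600),interpolation=cv2.INTER_CUBIC))
E
```

```text
clock: 3.9
position: [0.4988, -0.0277, 0.1964]
tool_rot: [3.137, 0.005, 1.348]
force: [-0.3, -1.1, -0.5]
grip_width: 0.0231
[ 0.49876723 -0.02766092  0.19636765] [3.13743427 0.00477211 1.34817915] [-0.29580332 -1.09545758 -0.54582165] 3.9
```

View pics/w2.png

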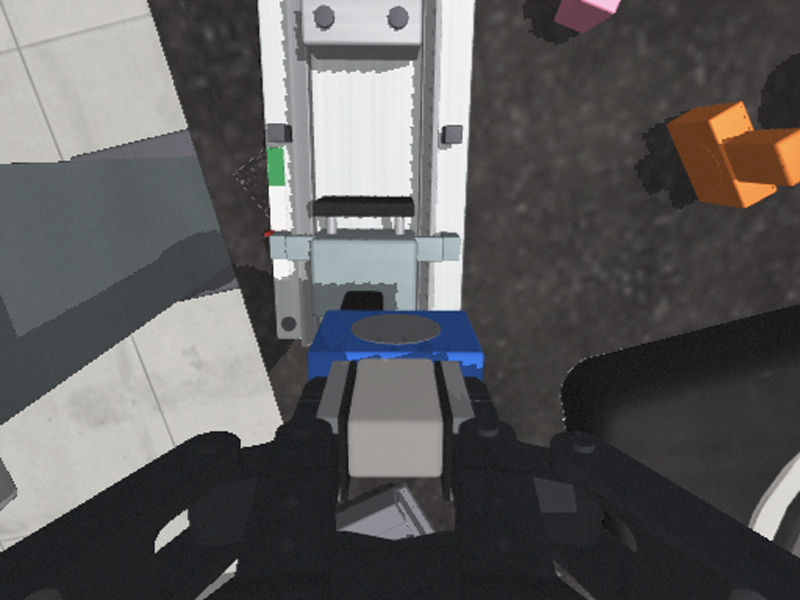

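The wrist view shows the end plate's top front edge at (303,43)-(421,43) and the pad's top front edge at (314,197)-(413,197). The jaw body front is at (312,238)-(416,238), the rails look straight, and the held plate is upright.

Run:
```python
from h import *
p=dict(np.load("w2.npz"))
g=lambda u,v,z:atz(p,u/1.5625,v/1.5625,z)
E=[g(303,43,.058),g(421,43,.058)];P=[g(314,197,.056),g(413,197,.056)];J=[g(312,238,.058),g(416,238,.058)]
for n,q in zip("EPJ",(E,P,J)):
    d=q[1]-q[0];print(n,np.round(q,4).tolist(),np.mean(q,0).round(4),"w",np.linalg.norm(d),"yaw",np.arctan2(d[1],d[0]))
e,j,pp=[np.mean(q,0) for q in (E,J,P)]
d=e-j;print("axis yaw",np.arctan2(-d[0],d[1]),"gap",np.linalg.norm((e-pp)[:2]))
print("base edges L",g(262,20,.012),g(276,335,.012),"R",g(474,0,.012),g(462,310,.012))
print("green",g(268,150,.012),g(268,185,.012),"ptr",g(268,234,.012))
```

```text
E [[0.4812, 0.1011, 0.058], [0.5385, 0.0882, 0.058]] [0.5098 0.0947 0.058 ] w 0.05865144587602304 yaw -0.22200387928101134
P [[0.4664, 0.027, 0.056], [0.5187, 0.0151, 0.056]] [0.4925 0.0211 0.056 ] w 0.053605799827054545 yaw -0.22298241514528508
J [[0.4598, 0.0059, 0.058], [0.5156, -0.0067, 0.058]] [ 4.877e-01 -4.000e-04  5.800e-02] w 0.05715741503012697 yaw -0.22327047938838857
axis yaw -0.22901058483781125 gap 0.07559717080747089
base edges L [0.45632728 0.12758413 0.012     ] [ 0.40992536 -0.05821401  0.012     ] R [0.57647819 0.11095113 0.012     ] [ 0.535669   -0.06870263  0.012     ]
green [0.43914237 0.05821482 0.012     ] [0.43313502 0.03813646 0.012     ] ptr [0.42434286 0.00875039 0.012     ]
```

```bash
python3 -m jog '[{"delta_pos":[3,45,0],"spin":0,"claw":1},{"delta_pos":[6,90,0],"spin":0,"claw":1},{"delta_pos":[7,107,0],"spin":0,"claw":1},{"delta_pos":[7,107,-40],"spin":0,"claw":1},{"delta_pos":[7,107,-70],"spin":0,"claw":1},{"delta_pos":[7,107,-90],"spin":0,"claw":1},{"delta_pos":[7,107,-90],"spin":0,"claw":1}]'
python3 -m jog '[{"delta_pos":[0,0,-10],"spin":0,"claw":1},{"delta_pos":[0,0,-20],"spin":0,"claw":1},{"delta_pos":[0,0,-28],"spin":0,"claw":1},{"delta_pos":[0,0,-33],"spin":0,"claw":1},{"delta_pos":[0,0,-36],"spin":0,"claw":1},{"delta_pos":[0,0,-38],"spin":0,"claw":1},{"delta_pos":[0,0,-38],"spin":0,"claw":1}]'
```

```text
clock: 4.65
position: [0.504, 0.076, 0.1043]
tool_rot: [3.141, 0.008, 1.345]
force: [0.3, -0.9, -0.8]
grip_width: 0.0233
clock: 5.35
position: [0.504, 0.0761, 0.0662]
tool_rot: [3.141, 0.008, 1.345]
force: [-0.1, -0.5, -0.5]
grip_width: 0.0235
```

```bash
python3 -m jog '[{"delta_pos":[0,0,-1],"spin":0,"claw":1},{"delta_pos":[0,0,-2],"spin":0,"claw":1},{"delta_pos":[0,0,-2],"spin":0,"claw":1}]'
python3 -m jog '[{"delta_pos":[0.5,2,0],"spin":0,"claw":1},{"delta_pos":[1,4,0],"spin":0,"claw":1},{"delta_pos":[1,5,0],"spin":0,"claw":1},{"delta_pos":[1,6,0],"spin":0,"claw":1},{"delta_pos":[1,6,0],"spin":0,"claw":1}]'
```

```text
clock: 5.65
position: [0.5044, 0.0761, 0.0654]
tool_rot: [3.14, 0.008, 1.345]
force: [-5.6, -1.1, 23.7]
grip_width: 0.0233
clock: 6.15
position: [0.5057, 0.082, 0.0655]
tool_rot: [3.14, 0.008, 1.345]
force: [0.2, -1.7, 4.2]
grip_width: 0.0232
```

```bash
python3 -m jog '[{"delta_pos":[0,0,0],"spin":0,"claw":0.7},{"delta_pos":[0,0,0],"spin":0,"claw":0.5},{"delta_pos":[0,0,0],"spin":0,"claw":0.3},{"delta_pos":[0,0,0],"spin":0,"claw":0.3},{"delta_pos":[0,0,30],"spin":0,"claw":0.3},{"delta_pos":[0,0,80],"spin":0,"claw":0.3},{"delta_pos":[0,0,130],"spin":0,"claw":0.3},{"delta_pos":[0,-40,135],"spin":0.1,"claw":0.3}]'
python3 -m jog '[{"delta_pos":[-7,-45,0],"spin":0.13,"claw":0.3},{"delta_pos":[-15,-90,0],"spin":0.25,"claw":0.3},{"delta_pos":[-22,-135,0],"spin":0.38,"claw":0.3},{"delta_pos":[-30,-180,0],"spin":0.4,"claw":0.3},{"delta_pos":[-40,-225,0],"spin":0.4,"claw":0.3},{"delta_pos":[-50,-270,0],"spin":0.4,"claw":0.3},{"delta_pos":[-56,-300,0],"spin":0.4,"claw":0.3},{"delta_pos":[-56,-316,0],"spin":0.4,"claw":0.3}]'
```

```text
clock: 6.95
position: [0.508, 0.0465, 0.206]
tool_rot: [3.132, 0.004, 1.451]
force: [2.1, -1.0, -1.0]
grip_width: 0.0599
clock: 7.75
position: [0.4507, -0.2724, 0.2058]
tool_rot: [3.133, 0.004, 1.848]
force: [0.3, 0.8, 0.2]
grip_width: 0.0594
```

```bash
python3 -m jog '[{"delta_pos":[-4,-4,-40],"spin":0,"claw":0.3},{"delta_pos":[-4,-4,-80],"spin":0,"claw":0.3},{"delta_pos":[-4,-4,-115],"spin":0,"claw":0.3},{"delta_pos":[-4,-4,-135],"spin":0,"claw":0.3},{"delta_pos":[-4,-4,-144],"spin":0,"claw":0.3},{"delta_pos":[-4,-4,-144],"spin":0,"claw":0.3}]'
python3 -m jog '[{"delta_pos":[0,0,0],"spin":0,"claw":1},{"delta_pos":[0,0,0],"spin":0,"claw":1},{"delta_pos":[0,0,0],"spin":0,"claw":1},{"delta_pos":[0,0,0],"spin":0,"claw":1},{"delta_pos":[0,0,0],"spin":0,"claw":1},{"delta_pos":[0,0,0],"spin":0,"claw":1}]' 60
python3 -m jog '[{"delta_pos":[0,0,10],"spin":0,"claw":1},{"delta_pos":[0,0,30],"spin":0,"claw":1},{"delta_pos":[0,0,60],"spin":0,"claw":1},{"delta_pos":[0,0,100],"spin":0,"claw":1},{"delta_pos":[0,0,135],"spin":0,"claw":1},{"delta_pos":[0,0,135],"spin":0,"claw":1}]'
```

```text
clock: 8.35
position: [0.4468, -0.2755, 0.0612]
tool_rot: [3.133, 0.003, 1.849]
force: [-0.0, 0.1, 0.1]
grip_width: 0.0598
clock: 8.95
position: [0.4474, -0.2758, 0.0623]
tool_rot: [3.132, 0.004, 1.849]
force: [-0.4, 1.8, 6.4]
grip_width: 0.0228
clock: 9.55
position: [0.4492, -0.2767, 0.2025]
tool_rot: [3.127, 0.01, 1.849]
force: [-0.2, 0.6, -1.6]
grip_width: 0.0232
```

Held. I'll go back to the same viewing pose and check the first plate.

```bash
python3 -m jog '[{"delta_pos":[12,40,0],"spin":-0.12,"claw":1},{"delta_pos":[22,80,0],"spin":-0.25,"claw":1},{"delta_pos":[30,120,0],"spin":-0.37,"claw":1},{"delta_pos":[37,160,0],"spin":-0.5,"claw":1},{"delta_pos":[42,200,0],"spin":-0.5,"claw":1},{"delta_pos":[47,240,0],"spin":-0.5,"claw":1},{"delta_pos":[50,250,0],"spin":-0.5,"claw":1},{"delta_pos":[50,250,0],"spin":-0.5,"claw":1}]'
python3 - <<'E'
from h import *
o=bot.observe();p=cam("wrist");im=eyes.grab_frame("wrist");np.savez("w3.npz",**p)
print(o["position"],o["tool_rot"],o["force"],o["clock"])
cv2.imwrite("pics/w3.png",cv2.resize(im,(800,600),interpolation=cv2.INTER_CUBIC))
E
```

```text
clock: 10.35
position: [0.4993, -0.025, 0.2028]
tool_rot: [3.127, 0.009, 1.352]
force: [0.6, -0.9, -0.1]
grip_width: 0.0229
[ 0.4993123  -0.02496089  0.20279314] [3.12693129 0.00934423 1.3516353 ] [ 0.59364148 -0.92843877 -0.12639674] 10.35
```

View pics/w3.png

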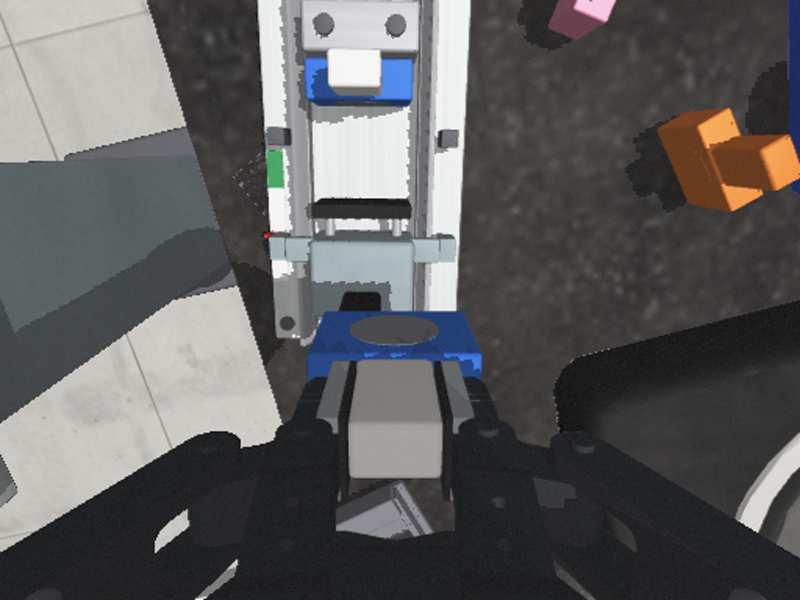

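The first plate stands upright against the end plate, with its tab top at (355,70). The second goes in 25 mm behind it.

```bash
python3 -m jog '[{"delta_pos":[1,45,0],"spin":0,"claw":1},{"delta_pos":[2,83,0],"spin":0,"claw":1},{"delta_pos":[2,83,0],"spin":0,"claw":1},{"delta_pos":[2,83,-40],"spin":0,"claw":1},{"delta_pos":[2,83,-70],"spin":0,"claw":1},{"delta_pos":[2,83,-90],"spin":0,"claw":1},{"delta_pos":[2,83,-95],"spin":0,"claw":1},{"delta_pos":[2,83,-95],"spin":0,"claw":1}]'
```

```text
clock: 11.2
position: [0.5009, 0.0553, 0.1075]
tool_rot: [3.128, 0.011, 1.348]
force: [0.7, -0.3, -0.5]
grip_width: 0.0232
```

```bash
python3 -m jog '[{"delta_pos":[-1,0,-10],"spin":0,"claw":1},{"delta_pos":[-1,0,-20],"spin":0,"claw":1},{"delta_pos":[-1,0,-28],"spin":0,"claw":1},{"delta_pos":[-1,0,-34],"spin":0,"claw":1},{"delta_pos":[-1,0,-38],"spin":0,"claw":1},{"delta_pos":[-1,0,-40],"spin":0,"claw":1},{"delta_pos":[-1,0,-41],"spin":0,"claw":1},{"delta_pos":[-1,0,-41],"spin":0,"claw":1}]'
```

```text
clock: 12.0
position: [0.5, 0.0553, 0.0666]
tool_rot: [3.128, 0.011, 1.348]
force: [-0.5, 0.2, -0.9]
grip_width: 0.0229
```

```bash
python3 -m jog '[{"delta_pos":[0,0,-1],"spin":0,"claw":1},{"delta_pos":[0,0,-1.5],"spin":0,"claw":1},{"delta_pos":[0,0,-1.5],"spin":0,"claw":1}]'
python3 -m jog '[{"delta_pos":[0,0,0],"spin":0,"claw":0.7},{"delta_pos":[0,0,0],"spin":0,"claw":0.5},{"delta_pos":[0,0,0],"spin":0,"claw":0.3},{"delta_pos":[0,0,0],"spin":0,"claw":0.3},{"delta_pos":[0,0,30],"spin":0,"claw":0.3},{"delta_pos":[0,0,70],"spin":0,"claw":0.3},{"delta_pos":[-6,-30,110],"spin":0,"claw":0.3}]'
python3 -m jog '[{"delta_pos":[-8,-40,0],"spin":0,"claw":0.3},{"delta_pos":[-20,-90,0],"spin":0,"claw":0.3},{"delta_pos":[-20,-90,0],"spin":0,"claw":0.3}]'
python3 - <<'E'
from h import *
o=bot.observe();p=cam("wrist");im=eyes.grab_frame("wrist");np.savez("w4.npz",**p)
print(o["position"],o["tool_rot"],o["force"],o["clock"],np.array(proj(p,(.4793,-.0364,.098)))*1.5625)
cv2.imwrite("pics/w4.png",cv2.resize(im,(800,600),interpolation=cv2.INTER_CUBIC))
E
```

```text
clock: 12.3
position: [0.5004, 0.0553, 0.0663]
tool_rot: [3.127, 0.011, 1.348]
force: [-4.5, -0.9, 24.4]
grip_width: 0.0233
clock: 13.0
position: [0.4946, 0.0285, 0.1773]
tool_rot: [3.127, 0.009, 1.353]
force: [0.4, 0.2, 0.6]
grip_width: 0.0594
clock: 13.3
position: [0.4729, -0.0676, 0.1772]
tool_rot: [3.128, 0.011, 1.346]
force: [0.6, 1.7, -0.4]
grip_width: 0.06
[ 0.47286556 -0.06755895  0.1772332 ] [3.12764683 0.01142985 1.34560349] [ 0.64060145  1.65507832 -0.35784151] 13.3 [391.72294325 241.80021859]
```

View pics/w4.png

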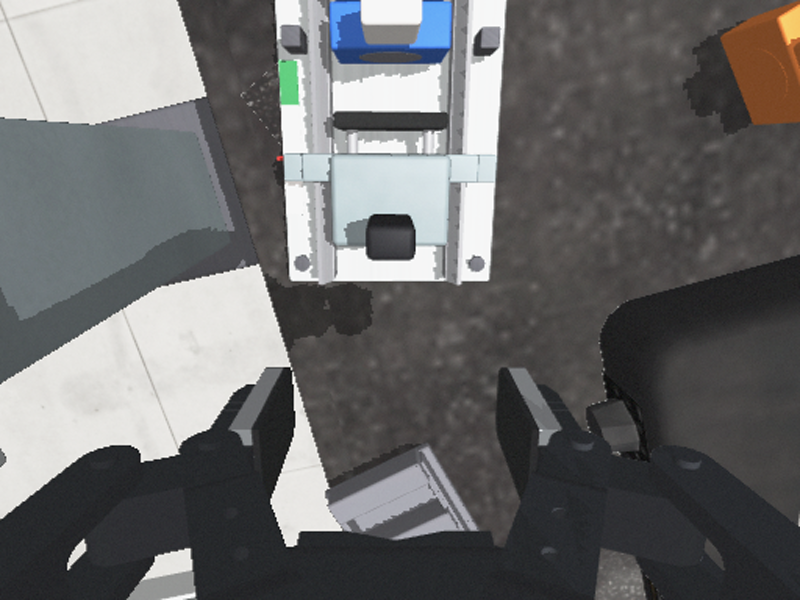

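The second plate stands upright at (392,30). The handle top is at about (391,242), matching the prediction. Gripping it now.

```bash
python3 -m jog '[{"delta_pos":[6,32,0],"spin":0,"claw":0.3},{"delta_pos":[6,32,-40],"spin":0,"claw":0.3},{"delta_pos":[6,32,-75],"spin":0,"claw":0.3},{"delta_pos":[6,32,-100],"spin":0,"claw":0.3},{"delta_pos":[6,32,-109],"spin":0,"claw":0.3},{"delta_pos":[6,32,-109],"spin":0,"claw":0.3}]'
python3 -m jog '[{"delta_pos":[0,0,0],"spin":0,"claw":1},{"delta_pos":[0,0,0],"spin":0,"claw":1},{"delta_pos":[0,0,0],"spin":0,"claw":1},{"delta_pos":[0,0,0],"spin":0,"claw":1},{"delta_pos":[0,0,0],"spin":0,"claw":1},{"delta_pos":[0,0,0],"spin":0,"claw":1}]' 60
```

```text
clock: 13.95
position: [0.4794, -0.0319, 0.0675]
tool_rot: [3.129, 0.01, 1.349]
force: [0.5, 0.4, 0.8]
grip_width: 0.0596
clock: 14.55
position: [0.4804, -0.032, 0.0688]
tool_rot: [3.127, 0.01, 1.348]
force: [0.1, -0.8, 10.8]
grip_width: 0.0211
```

```bash
python3 -m jog '[{"delta_pos":[1,4,1],"spin":0,"claw":1},{"delta_pos":[2,9,1],"spin":0,"claw":1},{"delta_pos":[3,14,1],"spin":0,"claw":1},{"delta_pos":[4,19,1],"spin":0,"claw":1},{"delta_pos":[5,23,1],"spin":0,"claw":1},{"delta_pos":[6,26,1],"spin":0,"claw":1},{"delta_pos":[6.4,28,1],"spin":0,"claw":1},{"delta_pos":[6.4,28,1],"spin":0,"claw":1}]'
python3 -m jog '[{"delta_pos":[0.4,2,0],"spin":0,"claw":1},{"delta_pos":[0.8,4,0],"spin":0,"claw":1},{"delta_pos":[1.2,6,0],"spin":0,"claw":1},{"delta_pos":[1.6,8,0],"spin":0,"claw":1},{"delta_pos":[1.6,8,0],"spin":0,"claw":1}]'
python3 - <<'E'
from h import *
o=bot.observe();p=cam("wrist");im=eyes.grab_frame("wrist");np.savez("w5.npz",**p)
print(o["position"],o["force"])
cv2.imwrite("pics/w5.png",cv2.resize(im,(800,600),interpolation=cv2.INTER_CUBIC))
E
```

```text
clock: 15.35
position: [0.4868, -0.0041, 0.0692]
tool_rot: [3.127, 0.009, 1.348]
force: [10.0, -2.7, -31.5]
grip_width: 0.0206
clock: 15.85
position: [0.4886, 0.0038, 0.0692]
tool_rot: [3.127, 0.009, 1.347]
force: [8.4, -1.3, -21.1]
grip_width: 0.0206
[0.48860893 0.00377956 0.06915415] [  8.35099049  -1.27077289 -21.10045289]
```

View pics/w5.png

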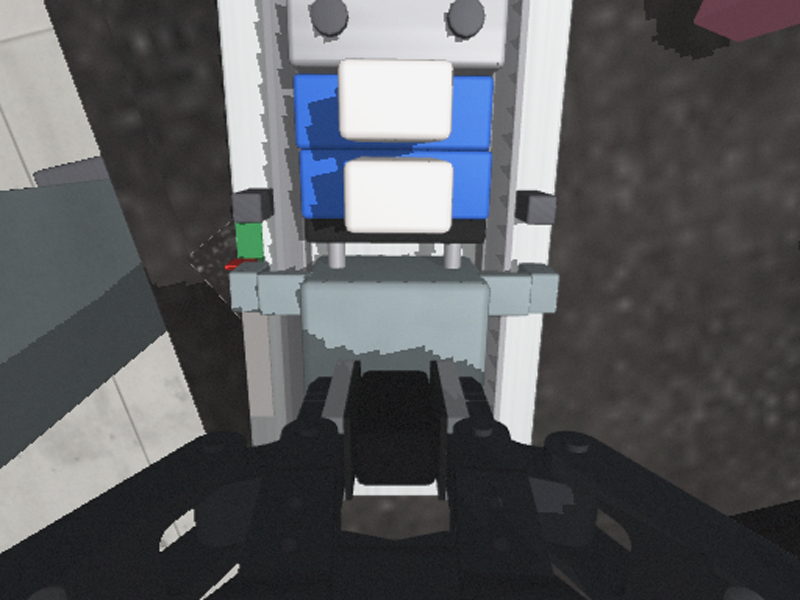

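Both plates stand upright and touch, with the pad just at the stack (243 px row) and the pointer at the start of the green band. I'll relax the vertical and side load, then press in.

```bash
python3 -m jog '[{"delta_pos":[0.3,0,-0.6],"spin":0,"claw":1},{"delta_pos":[0.3,0,-0.6],"spin":0,"claw":1}]'
python3 -m jog '[{"delta_pos":[0.3,1,0],"spin":0,"claw":1},{"delta_pos":[0.6,2,0],"spin":0,"claw":1},{"delta_pos":[0.6,2,0],"spin":0,"claw":1}]'
python3 -m jog '[{"delta_pos":[0.3,1,0],"spin":0,"claw":1},{"delta_pos":[0.6,2,0],"spin":0,"claw":1},{"delta_pos":[0.6,2,0],"spin":0,"claw":1}]'
python3 -m jog '[{"delta_pos":[0.3,1,0],"spin":0,"claw":1},{"delta_pos":[0.6,2,0],"spin":0,"claw":1},{"delta_pos":[0.6,2,0],"spin":0,"claw":1}]'
```

```text
clock: 16.1
position: [0.4887, 0.0036, 0.069]
tool_rot: [3.127, 0.01, 1.347]
force: [-0.6, -0.7, 1.1]
grip_width: 0.0206
clock: 16.4
position: [0.4891, 0.0056, 0.069]
tool_rot: [3.128, 0.01, 1.347]
force: [0.0, -1.9, -4.1]
grip_width: 0.0205
clock: 16.7
position: [0.4897, 0.0078, 0.069]
tool_rot: [3.128, 0.01, 1.347]
force: [-0.7, -1.7, -3.1]
grip_width: 0.0207
clock: 17.0
position: [0.4902, 0.0097, 0.069]
tool_rot: [3.128, 0.01, 1.347]
force: [-2.0, -2.7, -1.5]
grip_width: 0.0205
```

```bash
python3 -m jog '[{"delta_pos":[0.3,1,0],"spin":0,"claw":1},{"delta_pos":[0.6,2,0],"spin":0,"claw":1},{"delta_pos":[0.6,2,0],"spin":0,"claw":1}]'
python3 -m jog '[{"delta_pos":[0.3,1,0],"spin":0,"claw":1},{"delta_pos":[0.6,2,0],"spin":0,"claw":1},{"delta_pos":[0.6,2,0],"spin":0,"claw":1}]'
python3 - <<'E'
from h import *
o=bot.observe();p=cam("wrist");im=eyes.grab_frame("wrist");np.savez("w6.npz",**p)
print(o["position"],o["force"])
cv2.imwrite("pics/w6.png",cv2.resize(im,(800,600),interpolation=cv2.INTER_CUBIC))
E
```

```text
clock: 17.3
position: [0.4906, 0.0116, 0.069]
tool_rot: [3.128, 0.011, 1.347]
force: [-2.8, -5.4, -1.0]
grip_width: 0.0208
clock: 17.6
position: [0.4908, 0.0125, 0.069]
tool_rot: [3.129, 0.012, 1.346]
force: [-4.0, -10.8, 1.6]
grip_width: 0.0204
[0.49078804 0.01249001 0.06901639] [ -4.00903094 -10.81460383   1.62585141]
```

View pics/w6.png

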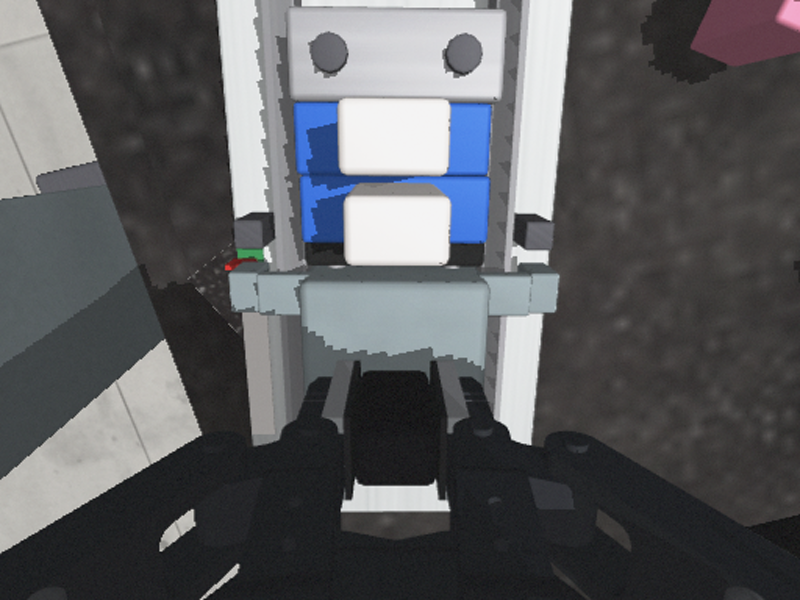

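Run:
```python
from h import *
for i in range(4): eyes.grab_frame("top")
o=bot.observe();print(o["clock"],o["position"],o["force"],o["grip_width"])
bot.job_done()
```

```text
17.85 [0.49076816 0.01248601 0.06902482] [-3.37948901 -8.87772118  0.30143757] 0.020676201670363124
the job is handed in; nothing more can be done
```

I stood two blue plates from the rack one behind the other against the end plate, then pushed the jaw against them. I handed the job in at 17.9 s, still gripping and pushing the handle. The third plate stayed in the rack, and I didn't touch the flask, bottle or carton.

**Last checks:**
- **Stack:** in the last wrist picture both plates stand upright, touching each other and squeezed between the pad and the end plate.
- **Pad:** its rods are almost fully hidden, and the push had risen to about 11 N in the last step and about 9 N at hand-in. A fully pressed pad gives 6.4 N, so it is about all the way in.
- **Jaw:** it moved about 45.7 mm. If it started fully open, that is on the band (39–60 mm), and the red pointer is beside the green in the picture.

**What disagreed or wasn't checked:**
- The starting gap between pad and end plate measured about 80 mm from the top camera and 76 mm from the wrist camera. Two plates fit either value.
- The pointer's distance to the band measured about 31 mm in the wrist picture, where 39 mm was expected. It may be a viewing-angle error or the jaw starting up to about 8 mm in. Even then the jaw would be at about 54 mm, still on the band.
- A clamp bolt hides the far end of the band in the last picture, so I couldn't see the whole band.

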